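Unlock the inked printing block: a screw of unknown hand

ROBOT

A 6-joint arm with a two-finger parallel gripper is mounted at the origin on the work surface. World frame = base frame: x ahead of the robot, y to its left, z up, the work surface at z = 0. Lengths are in m, angles in rad, forces in N, time in s.
With the tool pointing down it reaches from about 0.225 to 0.725 m from the base axis. Payload 3.1 kg.
Tool frame: the origin (TCP) lies at the very end of the fingers, on their centre line; the grasp point (between the pads) lies env.pinch_z behind it (env.pinch_z is the distance from the TCP to the grasp point, in m); z points along the fingers, y is the direction in which the jaws open and shut (so a half turn about z gives the same grasp; the last joint's range is limited). The gripper opens to 85 mm and grips with 20 to 120 N. Pads are 22 mm wide; open, the fingers measure 114 mm over their backs; the gripper's body (76 mm by 85 mm) begins 54 mm behind the grasp point. The pads swing forward as they close: fully open they stand 13 mm farther back than shut.
Start: joints at [1.125, 0.048, 0.099, 1.622, 0, 1.443], TCP at [0.164, 0.499, 0.231] pointing down, gripper open.
Joint ranges: [-2.91, 2.91], [-0.99, 1.94], [-1.21, 1.42], [-2.12, 2.29], [-1.49, 1.47], [-3.14, 3.14]. Speed limits (rad/s): [2.79, 2.79, 3.14, 3.14, 3.14, 3.14].

INTERFACE

Orientations are given as [roll, pitch, yaw] about the fixed x, y, z axes, in that order (R = Rz(yaw) Ry(pitch) Rx(roll)).
In Python, from plant import env gives the robot as it stands.
- The arm moves only by the tool step_arm, never from a script. Its argument "increments" is a list of rows, each a list of 4 numbers: the shift along the world's x, y, z each as a share of 0.5 m, from -1 to 1, then the turn about the world's z as a share of 180 degrees, from -1 to 1. In form: [[x, y, z, yaw], ...]. A call has 1 to 20 rows; each row is the pose to reach, as a shift and turn from the pose commanded when the call began, turning the shorter way round; what a row does not reach only later rows make up. A row lasts 1/8 s, in which the tool goes at most 62.5 mm and 10.7 degrees, less where a joint would pass 70% of its speed; a pose out of reach is approached as far as the arm can. A call with a number of a shift or a turn outside -1 to 1 is refused whole. A call with a gripper value outside its range is refused whole. "hand" is the opening, from 0 (shut) to 1 (fully open), set as the call begins (left out, the last holds). The fingers move at their own pace and stop on an object; the grip force is fixed at half the most. Time passes only in rows, so rows that repeat a pose let the fingers close. It gives the time, the measured TCP pose, the force and the opening at its end, in the units of the state.
- env.read_state(): the state, without advancing time (a new reading comes with each control period).
- env.grab_frame(name): name is "scene" or "top" or "wrist"; returns a dict with "pixels" (480x640x3 uint8, red, green, blue), "z_map" (480x640 float32, m along the optical axis (not along the pixel's ray), 0 where there is no reading), "mtx" (3x3 intrinsics, pixels), "world_from_camera" (4x4, takes a point from camera to world coordinates); the wrist camera has in their place "mount" (4x4, takes a point from camera to tool coordinates, whose origin is the TCP and whose axes are the flange's). Camera axes: x right, y down, z forward; pixel columns grow to the right and rows downward; lengths in m; the calibration is good to about 2 mm. The wrist camera is an equidistant fisheye: a pixel r from the principal point sees the ray r / f radians off the axis. A picture is of the moment at which its call begins: read the wrist's pose just before it.
- env.close_job(): hands the job in, once; it reports no verdict.
Trained networks look in a picture, given as the dict that the camera call returned (one of the last four; its "shot" number tells which), for a name from the list of things; names that differ only in an ending like _2 or _b are one class to them, and where a whole thing is asked for, a point or a joint stands for the part that bears it (a point fixed in the world has none). Each returns a list of dicts, best first, with "conf" (0 to 1); they miss things now and then, are a little off and sometimes report something else, mostly with a low value. They report only what shows in the picture. A call takes as long as a camera call.
- env.masks_of(picture, target): "region" (480x640 bool, what is visible of it) and "box" ([left, top, width, height] in pixels, round what is visible of it).
The state is a dict: "time": time; "joints": joint angles; "qvel": joint speeds; "joint_torque": joint torques, N m; "tool_pos": TCP position; "ee_rot": TCP orientation; "wrist_force": force on the tool from outside, world axes, zero at the start; "moment": the same for the moment, N m; "opening": opening from 0.0 (shut) to 1.0 (fully open).
Only numpy, scipy, OpenCV 4.12 (cv2) and the standard library are available. Lean on these libraries where they do the work, as an engineer would, in place of code of your own. Each camera call takes 0.05 s, during which the arm holds its last target.

TASK

Two lock-up frames lie on the press bed, each holding a carved block under the toe of a screw clamp. Release the clamp of the blue block: nobody remembers whether its screw has a left-hand or a right-hand thread, so try to turn its black bar knob, feel which way gives, and turn it that way to its end stop. Leave the other frame's screw as it is and the blue block lying in its frame.

Things in the scene. Friction and masses are not known exactly. Their poses are not given: they have to be found in the camera images.
- blue_screw_grip (a point): Grip point of the blue block's black bar knob, on the screw axis, 70 mm above the bed. Bar 66 long, 16 wide, 42 tall (top 14 above, bottom 28 below this point); under it a 60 mm disc, 6 thick, on a fixed grey housing 84 across, top 36 above the bed. A 6 mm steel toe at disc height reaches 96 mm from the axis, over the block. The point turns with the knob: x along the bar, z up; at the start x points at the block, within 20 deg of world x.
- blue_screw (a joint): Angle of that knob, rad, 0 at the start (tight), positive counter-clockwise from above. It turns one way only, at random from start to start: the wrong way stops dead after about 0.05 rad; the right way turns lightly (0.1 N m) to an end stop 1.25 rad (72 degrees) from the start, its toe swinging off the block, and stays where left.
- plain_screw (a joint): Angle in rad of the identical knob of the other frame, which holds a tan, uninked block; 0 at the start, to be left as it is.
- blue_block_center (a point): Centre (half-way up) of the blue block: wooden mount, blue face with a brighter blue ring-and-neck motif, 100 x 90 x 22 mm, lying loose in its bolted-down frame between two fixed bars, 122 mm beyond the screw axis as seen from the robot; its top is 28 mm above the bed. Either frame may lie on the left or right.

How it is judged:
At the end, for the whole second after the job is handed in: The blue block's screw is turned more than 0.9 rad (52 degrees) from its start in the way that gives and is at rest; the other frame's screw is within 0.25 rad of its start; the blue block lies within 15 mm of where it was ((value of joint blue_screw above 0.9 rad or value of joint blue_screw below -0.9 rad) and velocity of joint blue_screw between -0.05 and 0.05 rad/s and value of joint plain_screw between -0.25 and 0.25 rad and distance of blue_block_center from where it was at the start of the episode below 0.015 m); the robot touches nothing.
It fails at once if the other frame's screw is turned by more than 0.25 rad (value of joint plain_screw above 0.25 rad or value of joint plain_screw below -0.25 rad).
It fails at once if the blue block is moved by more than 15 mm (distance of blue_block_center from where it was at the start of the episode above 0.015 m).
It also fails if it takes over 32 s, if anything falls off the work surface, if the arm or the gripper's body presses on something with over 40 N, if the wrist force passes 120 N, or if a joint passes its speed limit or range.

## Working session

There is one attempt and no reset: what is moved stays moved. The work goes in short steps, Python scripts to look and compute and a tool call to move; the robot and the scene stay as the last step left them, time stands still between calls to the robot, and variables do not carry over. Pictures are saved under pics/ and viewed, and the job is handed in when it is done.

Besides the shell and the picture viewer there is one more tool, called after "Request:" as name([rows], argument=value, ...), one row to a line, values as JSON. step_arm: Moves the arm, as the interface text tells. Its arguments: {"type":"object","properties":{"increments":{"type":"array","items":{"type":"array","items":{"type":"number"}}},"hand":{"type":"number"}},"required":["increments"]}

```bash
mkdir -p pics; ls; python3 - <<'E'
from plant import env
import cv2,numpy as np
s=env.read_state(); print({k:np.round(v,3).tolist() for k,v in s.items()}, env.pinch_z)
for n in("top","scene"):
    f=env.grab_frame(n); cv2.imwrite(f"pics/{n}0.png",f["pixels"][:,:,::-1])
    np.savez(f"{n}0.npz",**{k:v for k,v in f.items()})
    for t in("blue_screw_grip","blue_block_center","plain_screw"):
        for m in env.masks_of(f,t)[:3]:
            r=m["region"]&(f["z_map"]>0); v,u=np.nonzero(r); z=f["z_map"][r]
            P=np.c_[(u-f["mtx"][0,2])/f["mtx"][0,0]*z,(v-f["mtx"][1,2])/f["mtx"][1,1]*z,z,np.ones(len(z))]@f["world_from_camera"].T
            print(n,t,round(m["conf"],2),m["box"],len(z),np.round(np.median(P[:,:3],0),3),P[:,2].max().round(3))
E
```

```text
pics
{'time': 0.0, 'joints': [1.125, 0.049, 0.098, 1.622, 0.0, 1.443], 'qvel': [0.002, -0.0, 0.001, 0.001, -0.001, 0.001], 'joint_torque': [-0.001, -33.878, 32.001, 0.021, -0.0, 0.0], 'tool_pos': [0.164, 0.498, 0.23], 'ee_rot': [-3.139, -0.0, 2.824], 'wrist_force': [-0.482, -0.638, -0.107], 'moment': [-0.013, 0.008, -0.015], 'opening': 0.998} 0.0187
top blue_screw_grip 0.79 [457.0, 258.2, 58.8, 93.9] 2584 [ 0.505 -0.195  0.042] 0.086
top blue_block_center 0.76 [411.6, 198.8, 88.7, 90.1] 4643 [ 0.613 -0.161  0.027] 0.042
top plain_screw 0.63 [201.2, 207.4, 45.3, 95.8] 2475 [0.571 0.139 0.041] 0.086
scene blue_screw_grip 0.95 [235.5, 121.1, 46.6, 79.6] 1393 [ 0.514 -0.191  0.044] 0.088
scene blue_block_center 0.67 [192.8, 179.9, 81.3, 62.2] 2968 [ 0.616 -0.156  0.027] 0.043
scene plain_screw 0.72 [355.9, 265.1, 85.4, 74.0] 2285 [0.579 0.151 0.043] 0.088
scene plain_screw 0.46 [237.4, 120.9, 44.4, 76.8] 1424 [ 0.513 -0.191  0.044] 0.088
```

View pics/top0.png

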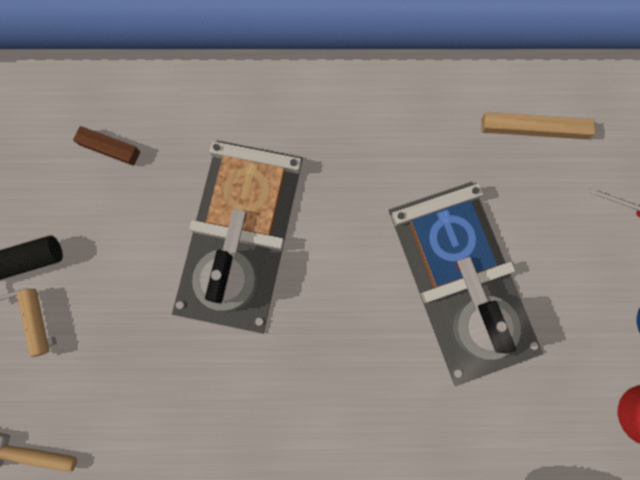

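View pics/scene0.png

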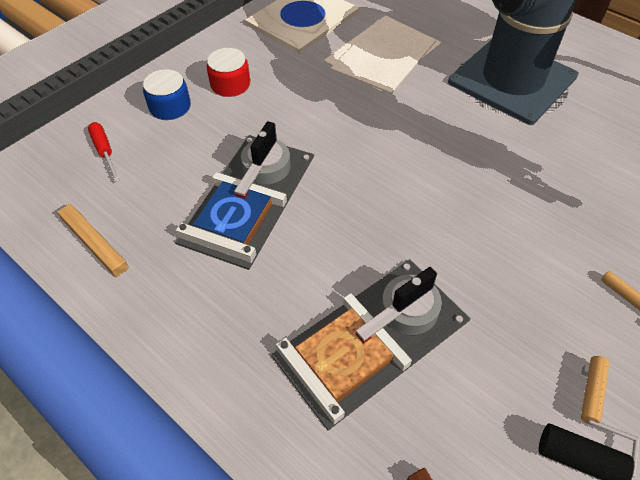

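```bash
cat > h.py <<'E'
import numpy as np,cv2
def knob(f):
    z=f["z_map"];v,u=np.nonzero(z>0);zz=z[v,u];K=f["mtx"]
    P=(np.c_[(u-K[0,2])/K[0,0]*zz,(v-K[1,2])/K[1,1]*zz,zz,np.ones(len(zz))]@f["world_from_camera"].T)[:,:3]
    return P,u,v
def barfit(f,c=(0.49,-0.19),R=0.08,lo=.076,hi=.092):
    P,u,v=knob(f)
    m=(np.hypot(P[:,0]-c[0],P[:,1]-c[1])<R)&(P[:,2]>lo)&(P[:,2]<hi)
    (x,y),(w,h),a=cv2.minAreaRect((P[m,:2]*1000).astype(np.float32))
    if w<h: a+=90; w,h=h,w
    a=(a+90)%180-90
    return m.sum(),P[m].mean(0).round(4),(round(x,1),round(y,1)),(round(w,1),round(h,1)),round(a,1),(u[m].mean(),v[m].mean())
E
python3 - <<'E'
from h import *
for n in("top","scene"):
    f=np.load(n+"0.npz"); print(n,barfit(f)); print(' plain',barfit(f,(0.52,.13)))
E
```

```text
top (np.int64(730), array([ 0.4965, -0.2047,  0.0821]), (496.7, -205.8), (65.8, 16.9), 18.8, (np.float64(500.05753424657536), np.float64(326.06575342465754)))
 plain (np.int64(690), array([0.5613, 0.147 , 0.082 ]), (561.9, 147.6), (65.6, 16.4), -11.5, (np.float64(216.4623188405797), np.float64(274.91014492753624)))
scene (np.int64(332), array([ 0.4993, -0.2001,  0.0824]), (497.3, -202.1), (66.9, 16.5), 18.3, (np.float64(262.56024096385545), np.float64(136.3855421686747)))
 plain (np.int64(557), array([0.5644, 0.1515, 0.0825]), (562.2, 151.3), (66.4, 17.5), -10.4, (np.float64(415.4578096947935), np.float64(283.3680430879713)))
```

The top view shows the blue frame on the right, with its black bar at about pixel (500,326). It spans roughly (483,302) to (513,352) and lies at +18.5° to world x, near (0.497, -0.204). The scene view agrees to within 4 mm. The tan frame's knob is at (216,275). I'm moving over the blue knob with yaw going to 198.5°.

Request:
step_arm([
  [0.4, -0.8, 0, 0.1],
  [0.4, -0.8, 0, 0.1],
  [0.4, -0.8, 0, 0.1],
  [0.4, -0.8, 0, 0.1],
  [0.4, -0.8, 0, 0.1],
  [0.4, -0.8, 0, 0.1],
  [0.4, -0.8, 0, 0.1],
  [0.4, -0.8, 0, 0.1],
], hand=1)

```text
time: 1.4
tool_pos: [0.3652, 0.0956, 0.2313]
ee_rot: [-3.141, 0.001, 3.131]
wrist_force: [0.7, -0.6, -0.4]
opening: 1.001
```

Request:
step_arm([
  [0.266, -0.606, -0.1, 0.104],
  [0.266, -0.606, -0.1, 0.104],
  [0.266, -0.606, -0.1, 0.104],
  [0.266, -0.606, -0.1, 0.104],
  [0.266, -0.606, -0.1, 0.104],
  [0.266, -0.606, -0.1, 0.104],
  [0.266, -0.606, -0.1, 0.104],
  [0.266, -0.606, -0.1, 0.104],
])

```text
time: 2.4
tool_pos: [0.497, -0.203, 0.1812]
ee_rot: [3.14, -0.0, -2.817]
wrist_force: [0.0, 0.1, -1.2]
opening: 1.002
```

```bash
python3 - <<'E'
from plant import env
import cv2,numpy as np
from h import *
s=env.read_state(); f=env.grab_frame("wrist"); cv2.imwrite("pics/w1.png",f["pixels"][:,:,::-1])
p=s["tool_pos"];from scipy.spatial.transform import Rotation as R
T=np.eye(4);T[:3,:3]=R.from_euler("xyz",s["ee_rot"]).as_matrix();T[:3,3]=p
print(np.round(p,4),np.degrees(s["ee_rot"]),np.round(s["joints"],2),f["mtx"])
z=f["z_map"];K=f["mtx"];v,u=np.nonzero(z>0)
dx=(u-K[0,2])/K[0,0];dy=(v-K[1,2])/K[1,1];th=np.hypot(dx,dy)+1e-9
ok=th<1.3;u,v,dx,dy,th=[a[ok] for a in(u,v,dx,dy,th)]
zz=z[v,u];P=np.c_[np.tan(th)*dx/th*zz,np.tan(th)*dy/th*zz,zz,np.ones(len(zz))]@(T@f["mount"]).T
P=P[:,:3]
m=(np.hypot(P[:,0]-.497,P[:,1]+.204)<.06)&(P[:,2]>.078)&(P[:,2]<.09)
rc=cv2.minAreaRect((P[m,:2]*1000).astype(np.float32));print(m.sum(),P[m].mean(0),rc)
f=env.grab_frame("top");print(barfit(f))
E
```

```text
[ 0.497  -0.203   0.1812] [ 1.79920106e+02 -1.83738357e-02 -1.61425306e+02] [-0.51  0.07  0.03  1.53  0.   -0.84] [[371.64829954   0.         323.22892298]
 [  0.         371.64829954 243.14432092]
 [  0.           0.           1.        ]]
2135 [ 0.49467015 -0.20419796  0.08493965] ((496.42584228515625, -203.81808471679688), (64.82768249511719, 16.009435653686523), 19.015588760375977)
(np.int64(367), array([ 0.512 , -0.1995,  0.082 ]), (511.7, -200.6), (34.1, 16.9), 19.0, (np.float64(495.0653950953678), np.float64(313.3405994550409)))
```

View pics/w1.png

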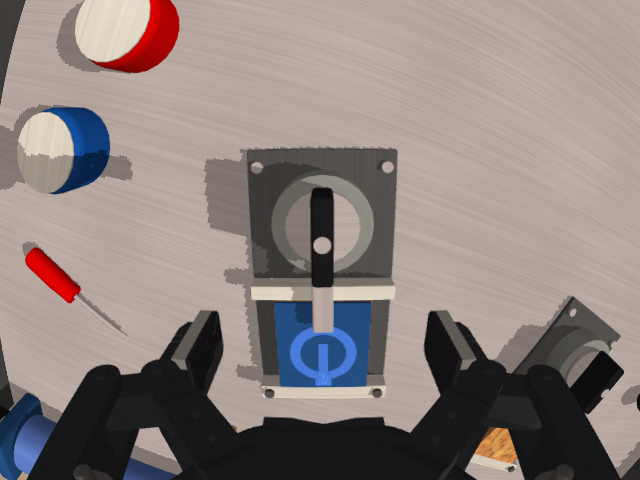

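The wrist view shows the black bar at about (322,240), centred between the open jaws at columns 205 and 440. Its pose fits (0.4964, -0.2038) at 19°, so I'm descending and closing.

Request:
step_arm([
  [-0.001, -0.002, -0.1, 0.002],
  [-0.001, -0.002, -0.18, 0.002],
  [-0.001, -0.002, -0.23, 0.002],
  [-0.001, -0.002, -0.256, 0.002],
  [-0.001, -0.002, -0.256, 0.002],
  [-0.001, -0.002, -0.256, 0.002],
])

```text
time: 3.25
tool_pos: [0.4977, -0.2056, 0.0551]
ee_rot: [-3.139, 0.002, -2.812]
wrist_force: [-1.4, -0.7, 0.6]
opening: 1.004
```

Request:
step_arm([
  [0, 0, 0, 0],
  [0, 0, 0, 0],
  [0, 0, 0, 0],
  [0, 0, 0, 0],
  [0, 0, 0, 0],
  [0, 0, 0, 0],
], hand=0)

```text
time: 4.0
tool_pos: [0.4962, -0.2042, 0.0537]
ee_rot: [3.14, 0.0, -2.812]
wrist_force: [-1.9, 4.3, 5.6]
opening: 0.179
```

```bash
python3 -c "
from plant import env
print({k:[round(float(x),3) for x in __import__('numpy').ravel(v)] for k,v in env.read_state().items()})"
```

```text
{'time': [4.0], 'joints': [-0.516, 0.116, -0.184, 1.273, 0.002, -0.846], 'qvel': [-0.0, -0.001, 0.0, 0.0, -0.001, -0.001], 'joint_torque': [-1.84, -33.391, 30.915, -1.764, -0.834, -0.07], 'tool_pos': [0.496, -0.204, 0.054], 'ee_rot': [3.14, 0.0, -2.812], 'wrist_force': [-1.93, 4.324, 5.617], 'moment': [0.94, 0.46, -0.034], 'opening': [0.179]}
```

Gripped: the opening is about 15 mm. I'm feeling for the free direction with 6° counter-clockwise first.

Request:
step_arm([
  [0, 0, 0, 0.015],
  [0, 0, 0, 0.03],
  [0, 0, 0, 0.035],
  [0, 0, 0, 0.035],
])

```text
time: 4.5
tool_pos: [0.4963, -0.2043, 0.0537]
ee_rot: [3.14, 0.0, -2.701]
wrist_force: [-1.7, 4.9, 3.8]
opening: 0.172
```

```bash
python3 -c "
from plant import env
print({k:[round(float(x),3) for x in __import__('numpy').ravel(v)] for k,v in env.read_state().items()})"
```

```text
{'time': [4.5], 'joints': [-0.516, 0.116, -0.184, 1.272, 0.001, -0.956], 'qvel': [0.002, -0.002, 0.0, 0.0, -0.0, 0.001], 'joint_torque': [-1.823, -33.454, 30.884, -1.68, -0.777, 0.028], 'tool_pos': [0.496, -0.204, 0.054], 'ee_rot': [3.14, 0.0, -2.701], 'wrist_force': [-1.685, 4.882, 3.82], 'moment': [0.858, 0.442, 0.059], 'opening': [0.172]}
```

Request:
step_arm([
  [0, 0, 0, 0.02],
  [0, 0, 0, 0.04],
  [0, 0, 0, 0.05],
  [0, 0, 0, 0.05],
])

```text
time: 5.0
tool_pos: [0.4963, -0.2044, 0.0537]
ee_rot: [3.14, 0.001, -2.544]
wrist_force: [-3.2, 5.3, 4.9]
opening: 0.176
```

```bash
python3 - <<'E'
from plant import env
import cv2,numpy as np
s=env.read_state();print({k:np.round(s[k],3) for k in("joints","joint_torque","moment","ee_rot","opening")})
for n in("scene","wrist"):
    f=env.grab_frame(n);cv2.imwrite(f"pics/{n}2.png",f["pixels"][:,:,::-1])
E
```

```text
{'joints': array([-5.160e-01,  1.160e-01, -1.840e-01,  1.272e+00,  1.000e-03,
       -1.114e+00]), 'joint_torque': array([ -1.907, -33.346,  30.814,  -1.726,  -0.809,   0.059]), 'moment': array([0.789, 0.468, 0.1  ]), 'ee_rot': array([ 3.140e+00,  1.000e-03, -2.544e+00]), 'opening': np.float64(0.176)}
```

View pics/wrist2.png

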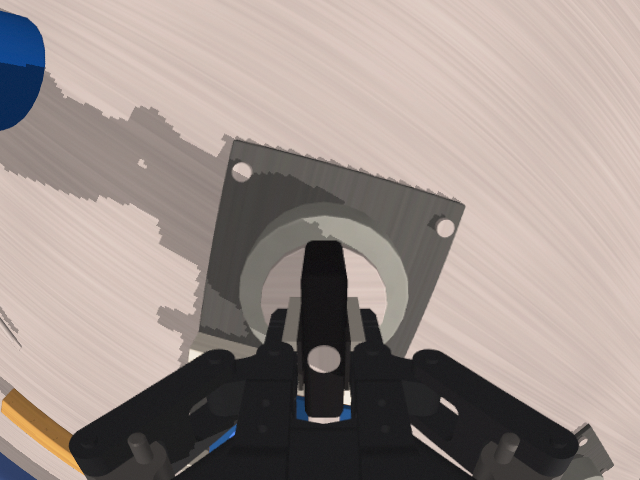

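The bar at (323,300) has turned with the jaws, about 15° against the base plate, and the moment is only 0.10 N m. Counter-clockwise gives, so I'm continuing to about 1.18 rad.

Request:
step_arm([
  [0, 0, 0, 0.03],
  [0, 0, 0, 0.06],
  [0, 0, 0, 0.09],
  [0, 0, 0, 0.12],
  [0, 0, 0, 0.15],
  [0, 0, 0, 0.18],
  [0, 0, 0, 0.21],
  [0, 0, 0, 0.24],
  [0, 0, 0, 0.27],
  [0, 0, 0, 0.29],
  [0, 0, 0, 0.29],
  [0, 0, 0, 0.29],
])

```text
time: 6.6
tool_pos: [0.4971, -0.2049, 0.0537]
ee_rot: [-3.14, 0.001, -1.634]
wrist_force: [0.3, 4.7, 4.2]
opening: 0.174
```

```bash
python3 - <<'E'
from plant import env
import cv2,numpy as np
s=env.read_state();print({k:np.round(s[k],3) for k in("joints","joint_torque","moment","ee_rot","opening")})
E
```

```text
{'joints': array([-5.160e-01,  1.160e-01, -1.830e-01,  1.271e+00,  1.000e-03,
       -2.024e+00]), 'joint_torque': array([ -2.44 , -33.434,  30.108,  -0.999,  -1.241,   0.056]), 'moment': array([1.031, 0.046, 0.147]), 'ee_rot': array([-3.140e+00,  1.000e-03, -1.634e+00]), 'opening': np.float64(0.174)}
```

1.18 rad so far, still turning lightly. I'm nudging gently to the end stop.

Request:
step_arm([
  [0, 0, 0, 0.01],
  [0, 0, 0, 0.02],
  [0, 0, 0, 0.026],
  [0, 0, 0, 0.026],
])

```text
time: 7.1
tool_pos: [0.4971, -0.2048, 0.0537]
ee_rot: [-3.14, 0.001, -1.553]
wrist_force: [0.5, 6.2, 5.3]
opening: 0.175
```

```bash
python3 - <<'E'
from plant import env
import cv2,numpy as np
s=env.read_state();print({k:np.round(s[k],3) for k in("joints","joint_torque","moment","ee_rot","opening")})
E
```

```text
{'joints': array([-5.170e-01,  1.160e-01, -1.830e-01,  1.271e+00,  2.000e-03,
       -2.105e+00]), 'joint_torque': array([ -2.362, -33.325,  29.962,  -0.968,  -1.466,  -0.435]), 'moment': array([ 1.076, -0.075, -0.433]), 'ee_rot': array([-3.140e+00,  1.000e-03, -1.553e+00]), 'opening': np.float64(0.175)}
```

The moment jumped to -0.43 N m at 1.26 rad, so the end stop is reached. Now I'll open and withdraw straight up.

Request:
step_arm([
  [0, 0, 0, 0],
  [0, 0, 0, 0],
  [0, 0, 0, 0],
  [0, 0, 0, 0],
  [0, 0, 0, 0],
  [0, 0, 0, 0],
], hand=1)

```text
time: 7.85
tool_pos: [0.4966, -0.2054, 0.0533]
ee_rot: [-3.142, -0.0, -1.552]
wrist_force: [-0.7, -0.4, 0.6]
opening: 1.0
```

Request:
step_arm([
  [0, 0, 0.05, 0],
  [0, 0, 0.12, 0],
  [0, 0, 0.22, 0],
  [0, 0, 0.34, 0],
  [-0.1, 0.1, 0.4, 0],
  [-0.2, 0.3, 0.4, 0],
  [-0.2, 0.4, 0.4, 0],
  [-0.2, 0.4, 0.4, 0],
  [-0.2, 0.4, 0.4, 0],
])

```text
time: 8.98
tool_pos: [0.3959, -0.003, 0.2542]
ee_rot: [-3.14, 0.0, -1.547]
wrist_force: [0.2, 0.5, -0.1]
opening: 0.998
```

```bash
python3 - <<'E'
from plant import env
import cv2,numpy as np
from h import *
for n in("top","scene"):
    f=env.grab_frame(n);cv2.imwrite(f"pics/{n}3.png",f["pixels"][:,:,::-1])
    print(n,barfit(f));print(' plain',barfit(f,(0.52,.13)))
    m=env.masks_of(f,"blue_block_center");print([(x["conf"],x["box"]) for x in m[:1]])
s=env.read_state();print(s["time"],s["tool_pos"],s["opening"],s["wrist_force"])
E
```

```text
top (np.int64(690), array([ 0.4965, -0.2046,  0.0823]), (496.6, -205.2), (65.9, 14.8), 89.7, (np.float64(500.0449275362319), np.float64(326.0057971014493)))
 plain (np.int64(691), array([0.5613, 0.147 , 0.082 ]), (561.9, 147.7), (65.7, 16.7), -11.6, (np.float64(216.465991316932), np.float64(274.9797395079595)))
[(0.8, [410.1, 198.8, 88.1, 87.9])]
scene (np.int64(353), array([ 0.4988, -0.2001,  0.0822]), (497.4, -202.7), (68.6, 17.6), -89.8, (np.float64(262.8696883852691), np.float64(136.26345609065154)))
 plain (np.int64(559), array([0.5644, 0.1515, 0.0825]), (562.2, 150.6), (67.1, 17.2), -11.5, (np.float64(415.4633273703041), np.float64(283.36672629695886)))
[(0.64, [194.7, 183.2, 77.6, 61.0])]
9.175 [ 0.39687373 -0.00611207  0.2531709 ] 1.0013750477952281 [ 0.39818295 -0.6325374   1.05201874]
```

View pics/top3.png

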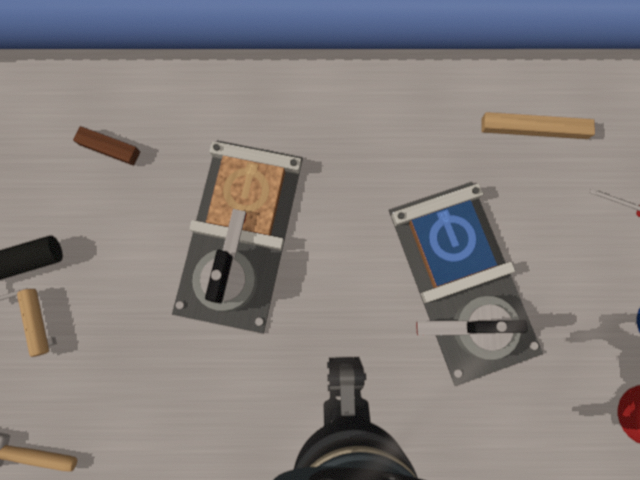

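View pics/scene3.png

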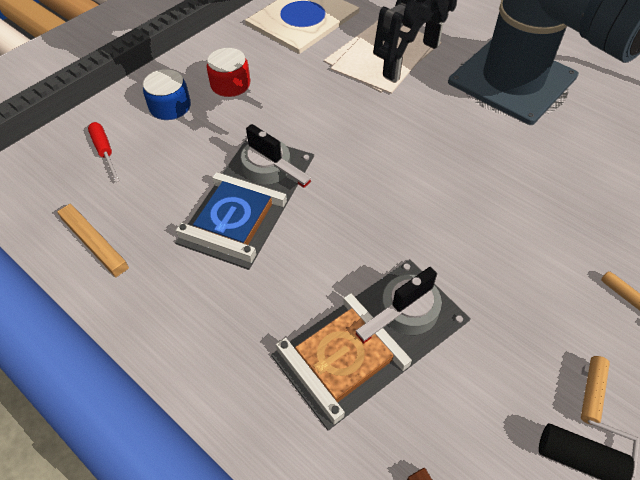

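In both views the blue bar has gone from 18.8° to about 90°, with its toe off the block (tip at (418,328) in the top view). The blue block still has its ring at (452,238), and the plain knob is unchanged. The arm is clear of everything.

```bash
python3 -c "
from plant import env
print(env.close_job())"
```

```text
the job is handed in; nothing more can be done
None
```

The blue block's clamp is released, and I handed the job in at about 9 s of the 32 s allowed. No verdict came back.

**What I did:** I gripped the blue block's bar knob and tried it counter-clockwise. It gave, with a moment of only about 0.1 N m. I turned it about 1.26 rad to the end stop, where the moment jumped to 0.43 N m, then opened the gripper and withdrew.

**Last checks:**
- **Blue screw:** the top camera shows the bar going from 18.8° to 89.7°, about 1.24 rad. The toe is off the block.
- **Other frame's screw:** unchanged at −11.5° to −11.6° in the top view. The scene camera read −10.4° before and −11.5° after, which is measurement noise well inside the limit.
- **Blue block:** it looks unmoved in its frame in both views. I judged this from the pictures and the detection boxes, which shifted by only a few pixels; I did not measure its exact displacement.
- **Arm:** clear of everything, with near-zero wrist force.

**Disagreements:** the top and scene cameras disagreed by about 4 mm in y on the knob's position. The wrist camera settled it, and the grip was centred.

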